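# Shut the specimen-holder case and lift it level by its handle

### The job

The brass specimen rod lies in its small open carrying case, ready to go to the microscope. Close the lid and press its front edge down until the sprung catch snaps under its bar; then take the case by the middle of the carrying handle on the lid, lift it level about 14 cm off the bench and finish while still holding it there, steady and level, with the rod in its slot. Do not tip the case on the way, and leave the loose things around it where they are.

Things in the scene. Friction and masses are not known exactly. Their poses are not given: they have to be found in the camera images.
- case: Base of the loose dark grey plastic case (0.55 to 0.8 kg with lid and rod): 84 mm deep (its x), 152 mm wide (its y), 30 mm high. Origin: centre of its underside. The hinge runs along its y at x +45, z 30 mm, on the side away from the robot; -x is the front, with a steel catch bar at half width, 24 mm up. Its yaw is within 0.4 rad of straight. It stands left or right of the small blue vice.
- case_lid (a joint): Lid hinge, rad: 0 shut, grows as it opens (starts 1.25 to 1.7, nearly upright). Shell 16 mm thick, reaching 87 mm from the hinge line to its front face; case 46 mm high when shut. The hinge is stiff (0.11 N m): the lid stays where it is left. On its outer face is the handle; standing open, lid and handle reach up to 60 mm behind the hinge line.
- case_catch (a joint): Sprung steel catch, 20 mm wide, hanging from the middle of the lid's front, up to 16 mm proud of the case's front; rad: 0 at rest, grows as its nose is pushed outward. Pressing the lid's front edge down with roughly 8 N (lid at about 0.08 rad) makes the nose ride over the bar and snap under it, the lid then reading under 0.02. Unless it has snapped, the lid opens when lifted.
- handle (a point): Middle of the handle's bar, which runs parallel to the hinge over the middle of the lid: 100 mm long, 12 mm thick across (along the case's x when shut), 12 mm high; posts 38 to 48 mm either side of the middle. Shut, this point is 76 mm above the case's underside with 24 mm free between bar and lid, straight over the case's centre of mass. Moves with the lid.
- lid_front (a point): Middle of the upper front edge of the lid (shut: 42 mm in front of the case's centre, 46 mm above its underside), just over the catch; between it and the handle bar lie 36 mm of flat lid. Moves with the lid: the place to press.
- holder_rod: Brass specimen rod 130 x 17 x 17 mm, loose, lying along the case's width in a foam slot 136 x 22 mm and 12 mm deep, floor 10 mm above the case's underside. Origin: centre of its underside. Its x axis runs along the rod.
- kapton_tape: Bystander: roll of yellow tape lying flat, 77 mm across, 19 mm high, on the other side of the vice from the case; leave alone. Origin: centre of its underside.
- clamp_ring_1: Bystander: aluminium clamp ring, 58 x 66 x 15 mm, near the bench's front edge; leave alone. Origin: centre of its underside.
- gasket_cu: Bystander: copper gasket ring, 48 mm across, 9 mm high, near the bench's front edge; leave alone. Origin: centre of its underside.

How it is judged:
By the outcome, as a careful person would: the job done as asked, in the order asked, and still so for the second after the job is handed in, while the arm keeps its last pose, push and grip.
It also fails if it takes over 54 s, if anything falls off the work surface, if the arm or the gripper's body presses on something with over 40 N, if the wrist force passes 120 N, or if a joint passes its speed limit or range.

### The arm

A 7-joint arm with a two-finger parallel gripper is mounted at the origin on a cart in front of the work surface, level with it; the furniture and walls round the work are solid. World frame = base frame: x ahead of the robot, y to its left, z up, the work surface at z = 0. Lengths are in m, angles in rad, forces in N, time in s.
With the tool pointing down it reaches from about 0.425 to 1.025 m from the base axis. Payload 3.6 kg.
Tool frame: the origin (TCP) lies on the centre line of the jaws, within the pads' length; the fingertips stand 25 mm ahead of it and the grasp point (between the pads) lies 6 mm ahead of it (r.tip_extent is the distance from the TCP to the fingertips, in m); z points along the fingers, y is the line along which they close (so a half turn about z gives the same grasp; the last joint's range is limited). The gripper opens to 85 mm and grips with 20 to 120 N. Pads are 22 mm wide; open, the fingers measure 114 mm over their backs; the gripper's body (76 mm by 85 mm) begins 54 mm behind the grasp point. The pads swing forward as they close: fully open they stand 13 mm farther back than shut.
Start: joints at [-1.26, 0.591, 0.048, 1.609, -0.033, 0.943, -0.034], TCP at [0.285, 0.667, 0.256] pointing down, gripper open.
Joint ranges: [-2.69, 2.69], [-0.47, 2.24], [-1.27, 1.36], [0.19, 2.51], [-1.53, 4.68], [0.08, 2.07], [-3.09, 3.09]. Speed limits (rad/s): [2.57, 2.57, 3.14, 3.14, 3.14, 3.14, 3.14].

### API

Orientations are given as a rotation vector (axis times angle).
In Python, from plant import r gives the robot as it stands.
- The arm moves only by the tool step_arm, never from a script. Its argument "moves" is a list of rows, each a list of 7 numbers: the shift along the world's x, y, z in mm, then the turn, a rotation vector about the world's x, y, z in degrees, then the finger opening in mm, from 0 to 85.4. In form: [[tx, ty, tz, rx, ry, rz, fingers], ...]. A call has 1 to 8 rows; each row shifts and turns the commanded pose from where the row before left it; what a row does not reach is not made up. A row lasts 1/12 s, in which the tool goes at most 41.7 mm and 7.16 degrees, less where a joint would pass 70% of its speed; a pose out of reach is approached as far as the arm can. A call with a gripper value outside its range is refused whole. The fingers move at their own pace and stop on an object; "force" is the grip in N (left out, the last holds). Time passes only in rows, so rows that do not move let the fingers close. It gives the time, the measured TCP pose, the force, the opening and the grip force at its end, in the units of the state.
- r.get_obs(): the state, without advancing time (a new reading comes with each control period).
- r.snapshot(name): name is "scene" or "top" or "wrist"; returns a dict with "pixels" (384x512x3 uint8, blue, green, red), "range_z" (384x512 float32, m along the optical axis (not along the pixel's ray), 0 where there is no reading), "fx", "fy", "cx", "cy" (pixels), "k1" (the pictures are not rectified: a ray, as slopes to the right and down, at radius r is drawn at 1 + k1 r^2 times it, then the intrinsics apply), "rvec" (rotation vector, rad) and "tvec" (3), from world to camera coordinates, as OpenCV has them. Camera axes: x right, y down, z forward; pixel columns grow to the right and rows downward; lengths in m; the calibration is good to about 2 mm. A picture is of the moment at which its call begins.
- r.sign_off(): hands the job in; it is judged then, once.
The state is a dict: "time_s": time; "joint_pos": joint angles; "dq": joint speeds; "joint_torque": joint torques, N m; "eef_pos": TCP position; "orientation": TCP orientation; "force": force on the tool from outside, world axes, zero at the start; "torque": the same for the moment, N m; "gripper_width": finger opening in m; "grasp_force": force on a finger pad.
Only numpy, scipy, OpenCV 4.12 (cv2) and the standard library are available. Lean on these libraries where they do the work, as an engineer would, in place of code of your own. Each camera call takes 0.05 s, during which the arm holds its last target. There are 200 camera calls.

## Working session

There is one attempt and no reset: what is moved stays moved. The work goes in short steps, Python scripts to look and compute and a tool call to move; the robot and the scene stay as the last step left them, time stands still between calls to the robot, and variables do not carry over. Pictures are saved under pics/ and viewed, at most 10 in all, crops included, and the job is handed in when it is done.

Besides the shell and the picture viewer there is one more tool, called after "Call:" by a JSON object that holds its "name" and its "arguments", one argument or row to a line. step_arm: Moves the arm, as the interface text tells. Its arguments: {"type":"object","properties":{"moves":{"type":"array","items":{"type":"array","items":{"type":"number"}}},"force":{"type":"number"}},"required":["moves"]}

```bash
mkdir -p pics; cat > h.py <<'E'
import numpy as np, cv2
from plant import r
def snap(cam,name):
    s=r.snapshot(cam); np.savez('last_%s.npz'%cam,**{k:np.array(v) for k,v in s.items()}); cv2.imwrite('pics/%s.png'%name,s['pixels']); return s
def cloud(s):
    R=cv2.Rodrigues(np.array(s['rvec'],float))[0]; t=np.array(s['tvec'],float).ravel()
    K=np.array([[s['fx'],0,s['cx']],[0,s['fy'],s['cy']],[0,0,1]],float)
    v,u=np.mgrid[0:384,0:512]
    p=cv2.undistortPoints(np.stack([u,v],-1).reshape(-1,1,2).astype(float),K,np.array([float(s['k1']),0,0,0])).reshape(384,512,2)
    z=np.array(s['range_z'])[...,None]
    W=(np.concatenate([p*z,z],-1)-t)@R
    W[z[...,0]==0]=np.nan
    return W
E
python3 - <<'E'
from h import *
a=snap('scene','scene1'); b=snap('top','top1')
cv2.imwrite('pics/both.png',cv2.resize(np.vstack([a['pixels'],b['pixels']]),(400,600)))
o=r.get_obs(); print(o['eef_pos'],o['orientation'],o['time_s'],r.tip_extent,o['gripper_width'])
E
```

```text
[0.28456913 0.66605197 0.25523386] [-0.62981582 -3.07749727  0.00319362] 0.1 0.025 0.08571139900014459
```

View pics/scene1.png

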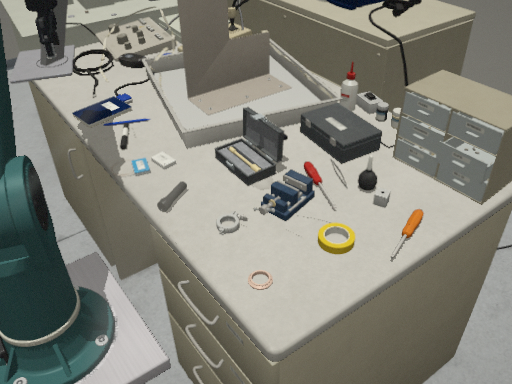

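View pics/top1.png

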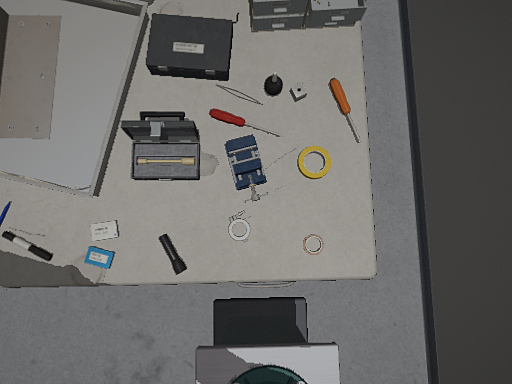

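The case is at about (166,158) in the top view and (247,150) in the scene view, left of the blue vice, with its lid upright on the far side. Next I'll take 3D points on it.

```bash
python3 - <<'E'
from h import *
for c in ('top','scene'):
    s=np.load('last_%s.npz'%c); W=cloud(s)
    print(c,s['tvec'],s['fx'],s['k1'])
    if c=='top':
        for u,v in [(134,179),(198,177),(133,146),(198,145),(166,161),(166,150),(160,130),(125,125),(195,125),(145,114),(180,114),(220,200),(160,195)]:
            print((u,v),W[v,u].round(3))
        cv2.imwrite('pics/crop1.png',cv2.resize(s['pixels'][95:200,105:245],None,fx=5,fy=5,interpolation=2))
    else:
        s=s['pixels'];cv2.imwrite('pics/crop2.png',cv2.resize(s[100:195,200:300],None,fx=6,fy=6,interpolation=2))
        for u,v in [(216,160),(248,180),(274,166),(245,113),(283,147),(270,125)]: print((u,v),W[v,u].round(3))
E
```

```text
top [0.0291507  0.49840568 0.8611487 ] 397.7911384150323 -0.016923549238940648
(134, 179) [0.531 0.3   0.007]
(198, 177) [0.529 0.149 0.03 ]
(133, 146) [0.605 0.298 0.027]
(198, 145) [0.603 0.149 0.03 ]
(166, 161) [0.57  0.224 0.019]
(166, 150) [0.595 0.224 0.021]
(160, 130) [0.627 0.227 0.074]
(125, 125) [0.627 0.29  0.116]
(195, 125) [0.633 0.148 0.086]
(145, 114) [0.664 0.26  0.075]
(180, 114) [0.662 0.182 0.078]
(220, 200) [0.479 0.102 0.   ]
(160, 195) [ 0.493  0.241 -0.001]
scene [-0.3665241   0.25884881  0.84495531] 492.02943449785425 -0.06811373800079489
(216, 160) [0.526 0.281 0.003]
(248, 180) [0.533 0.149 0.013]
(274, 166) [0.608 0.144 0.025]
(245, 113) [0.629 0.293 0.1  ]
(283, 147) [ 0.706  0.23  -0.002]
(270, 125) [0.625 0.181 0.117]
```

View pics/crop1.png

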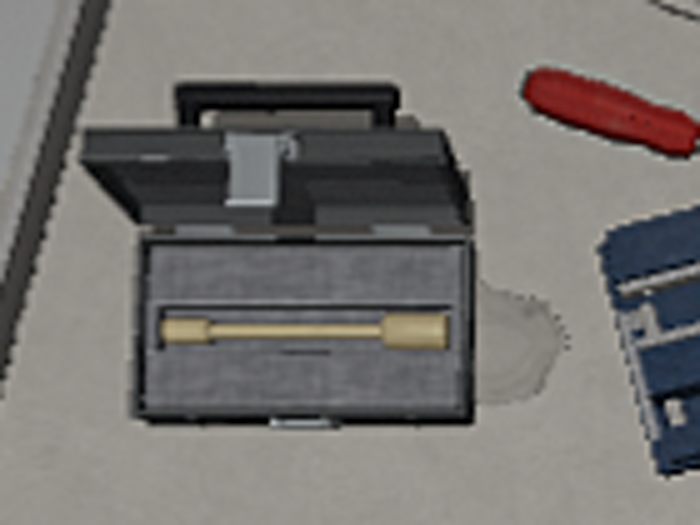

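View pics/crop2.png

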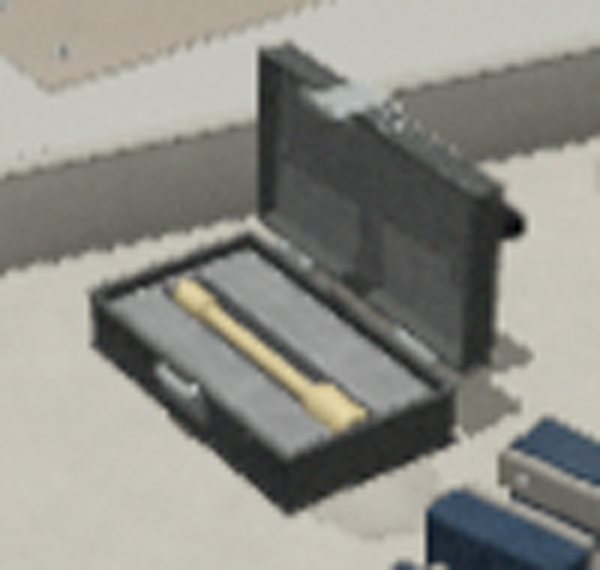

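The crops show the case with almost no yaw, the rod in its slot, the lid just past vertical and the handle behind it. I'll fit the lid plane and the case edges.

```bash
python3 - <<'E'
from h import *
Wt=cloud(np.load('last_top.npz')); Ws=cloud(np.load('last_scene.npz'))
for n,W in (('top',Wt),('scene',Ws)):
    P=W.reshape(-1,3); P=P[np.isfinite(P).all(1)]
    P=P[(P[:,0]>.48)&(P[:,0]<.72)&(P[:,1]>.13)&(P[:,1]<.315)&(P[:,2]>.008)&(P[:,2]<.2)]
    L=P[(P[:,2]>.045)&(P[:,2]<.11)&(P[:,0]<.645)&(P[:,0]>.6)]
    A=np.c_[L[:,1:],np.ones(len(L))]
    m=np.ones(len(L),bool)
    for _ in range(5):
        c=np.linalg.lstsq(A[m],L[m,0],rcond=None)[0]; e=L[:,0]-A@c; m=abs(e)<.003
    print(n,'x=%.3f y+%.3f z+%.3f'%tuple(c),m.sum(),len(L),'x@z30,y.225',c@[.225,.03,1],'zmax',np.percentile(P[:,2],99.8))
    rim=P[(P[:,2]>.024)&(P[:,2]<.036)&(P[:,0]<.62)]
    print(' rim',cv2.minAreaRect((rim[:,:2]*1000).astype(np.float32)),np.percentile(rim,[1,99],axis=0).round(3))
    h=P[(P[:,0]>.65)]; print(' handle',np.percentile(h,[2,50,98],axis=0).round(3).tolist())
    hi=P[P[:,2]>.105]; print(' top',np.percentile(hi,[2,50,98],axis=0).round(3).tolist())
E
```

```text
top x=0.021 y+0.052 z+0.619 394 462 x@z30,y.225 0.6254117810616325 zmax 0.1319132382341743
 rim ((571.9985961914062, 226.08248901367188), (155.022216796875, 96.37964630126953), 89.657958984375) [[0.524 0.149 0.024]
 [0.619 0.302 0.036]]
 handle [[0.652, 0.176, 0.072], [0.663, 0.224, 0.077], [0.671, 0.27, 0.08]]
 top [[0.599, 0.15, 0.113], [0.627, 0.223, 0.117], [0.638, 0.295, 0.131]]
scene x=0.024 y+0.055 z+0.621 701 865 x@z30,y.225 0.6277668865812818 zmax 0.13241268863687217
 rim ((572.3944091796875, 220.88592529296875), (160.3317413330078, 95.189697265625), 89.89323425292969) [[0.527 0.143 0.024]
 [0.62  0.298 0.035]]
 handle [[0.66, 0.169, 0.067], [0.666, 0.171, 0.075], [0.671, 0.181, 0.079]]
 top [[0.601, 0.143, 0.106], [0.627, 0.21, 0.117], [0.639, 0.294, 0.132]]
```

Call:
{"name": "step_arm", "arguments": {
  "moves": [
    [40, -40, 0, 0, 0, 6, 85],
    [30, -30, 0, 0, 0, 6, 40],
    [30, -30, 0, 0, 0, 6, 20],
    [30, -30, 0, 0, 0, 5, 0],
    [30, -30, 0, 0, 0, 0, 0],
    [30, -30, 0, 0, 0, 0, 0],
    [0, 0, 0, 0, 0, 0, 0]
  ]
}}

```text
time_s: 0.68
eef_pos: [0.4716, 0.4789, 0.2558]
orientation: [0.028, 3.136, -0.012]
force: [2.2, -1.0, -0.1]
gripper_width: 0.0118
grasp_force: 0.0
```

Call:
{"name": "step_arm", "arguments": {
  "moves": [
    [0, -40, 0, 0, 0, 0, 0],
    [10, -40, 0, 0, 0, 0, 0],
    [15, -38, 0, 0, 0, 0, 0],
    [15, -38, 0, 0, 0, 0, 0],
    [15, -38, 0, 0, 0, 0, 0],
    [20, -36, 0, 0, 0, 0, 0],
    [25, -25, 0, 0, 0, 0, 0],
    [0, 0, 0, 0, 0, 0, 0]
  ]
}}

```text
time_s: 1.35
eef_pos: [0.5671, 0.2255, 0.2563]
orientation: [0.024, 3.137, -0.008]
force: [0.2, -2.2, -0.3]
gripper_width: 0.0001
grasp_force: 0.0
```

Call:
{"name": "step_arm", "arguments": {
  "moves": [
    [30, 0, 0, 0, 0, 0, 0],
    [30, 0, 0, 0, 0, 0, 0],
    [33, 0, 0, 0, 0, 0, 0],
    [0, 0, -30, 0, 0, 0, 0],
    [0, 0, -30, 0, 0, 0, 0],
    [0, 0, -20, 0, 0, 0, 0],
    [0, 0, 0, 0, 0, 0, 0],
    [0, 0, 0, 0, 0, 0, 0]
  ]
}}

```text
time_s: 2.02
eef_pos: [0.6535, 0.235, 0.1748]
orientation: [-0.003, -3.138, 0.002]
force: [1.4, -0.0, -0.2]
gripper_width: -0.0003
grasp_force: 0.0
```

```bash
python3 - <<'E'
from h import *
s=snap('wrist','w1'); o=r.get_obs(); print(o['eef_pos'],o['orientation'],o['joint_pos'],o['gripper_width'])
t=snap('scene','s2')
a=cv2.resize(t['pixels'][80:200,190:320],(520,480),interpolation=2)
cv2.imwrite('pics/v.png',np.hstack([cv2.resize(s['pixels'],(280,210)),a[:210,:0]]) if 0 else a)
W=cloud(s); P=W.reshape(-1,3);P=P[np.isfinite(P).all(1)]
P=P[(P[:,1]>.14)&(P[:,1]<.31)&(P[:,2]>.055)&(P[:,2]<.14)&(P[:,0]>.55)&(P[:,0]<.7)]
print(len(P)); 
for a,b in((.065,.085),(.1,.112),(.112,.122),(.122,.14)):
    q=P[(P[:,2]>a)&(P[:,2]<b)]; print(a,len(q), np.percentile(q,[2,50,98],axis=0).round(3).tolist() if len(q) else '')
E
```

```text
[0.65475518 0.23548977 0.17661054] [3.07919496e-03 3.14140969e+00 2.80713259e-04] [-0.3974644   0.63930912 -0.01944023  1.73531697  0.01658462  0.76688774
  1.14382997] -0.00014648022809123258
10736
0.065 3333 [[0.621, 0.149, 0.066], [0.659, 0.222, 0.078], [0.67, 0.295, 0.084]]
0.1 109 [[0.62, 0.146, 0.1], [0.623, 0.149, 0.105], [0.626, 0.298, 0.112]]
0.112 4576 [[0.621, 0.148, 0.115], [0.63, 0.224, 0.117], [0.638, 0.295, 0.119]]
0.122 1753 [[0.599, 0.211, 0.124], [0.615, 0.222, 0.129], [0.631, 0.233, 0.135]]
```

View pics/v.png

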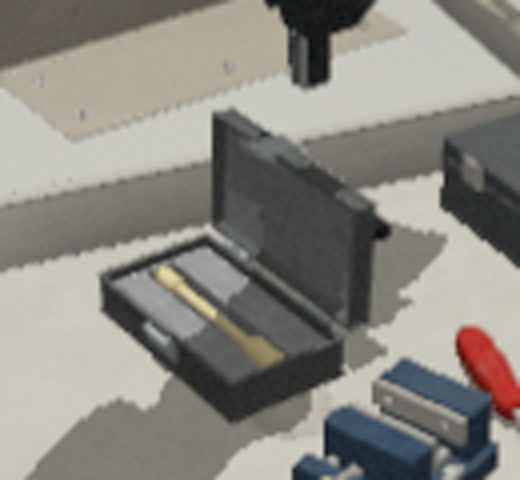

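The view shows the closed fingers (about (310,75)) above and behind the open lid, with the catch at its front edge. Now I'll go down behind the lid and sweep it shut.

Call:
{"name": "step_arm", "arguments": {
  "moves": [
    [8, -13, 0, 0, 0, 0, 0],
    [0, 0, -22, 0, 0, 0, 0],
    [0, 0, -22, 0, 0, 0, 0],
    [0, 0, 0, 0, 0, 0, 0]
  ]
}}

```text
time_s: 2.45
eef_pos: [0.6617, 0.2195, 0.1302]
orientation: [-0.006, -3.138, 0.004]
force: [-0.3, -0.4, -0.7]
gripper_width: 0.0002
grasp_force: 0.0
```

Call:
{"name": "step_arm", "arguments": {
  "moves": [
    [-5, 0, 0, 0, 0, 0, 0],
    [-5, 0, 0, 0, 0, 0, 0],
    [-5, 0, 0, 0, 0, 0, 0],
    [-5, 0, 0, 0, 0, 0, 0],
    [-5, 0, 1, 0, 0, 0, 0],
    [-5, 0, 0, 0, 0, 0, 0],
    [0, 0, 0, 0, 0, 0, 0]
  ]
}}

```text
time_s: 3.03
eef_pos: [0.6318, 0.2224, 0.1341]
orientation: [0.002, 3.141, 0.001]
force: [1.1, 1.3, 0.4]
gripper_width: -0.0002
grasp_force: 0.4
```

Call:
{"name": "step_arm", "arguments": {
  "moves": [
    [-6, 0, 0, 0, 0, 0, 0],
    [-6, 0, 0, 0, 0, 0, 0],
    [-6, 0, 0, 0, 0, 0, 0],
    [-6, 0, -1, 0, 0, 0, 0],
    [-6, 0, -2, 0, 0, 0, 0],
    [-6, 0, -2, 0, 0, 0, 0],
    [0, 0, 0, 0, 0, 0, 0]
  ]
}}

```text
time_s: 3.62
eef_pos: [0.594, 0.2218, 0.1274]
orientation: [-0.002, -3.138, 0.002]
force: [0.1, 0.3, -0.2]
gripper_width: -0.0
grasp_force: 0.0
```

```bash
python3 - <<'E'
from h import *
t=snap('scene','s3'); u=snap('top','t3')
a=cv2.resize(t['pixels'][70:200,190:320],(500,500),interpolation=2);b=cv2.resize(u['pixels'][95:195,105:155+50],(300,300),interpolation=2)
a=np.hstack([a,np.vstack([b,np.zeros((200,300,3),np.uint8)])]); cv2.imwrite('pics/v3.png',a)
W=cloud(u); P=W[95:200,120:215].reshape(-1,3); P=P[np.isfinite(P).all(1)&(P[:,2]>.024)&(P[:,2]<.036)&(P[:,0]<.57)]; print(np.percentile(P,[2,98],axis=0).round(3))
print(r.get_obs()['eef_pos'])
E
```

```text
[[0.524 0.149 0.024]
 [0.569 0.255 0.031]]
[0.59537026 0.22145047 0.12775423]
```

View pics/v3.png

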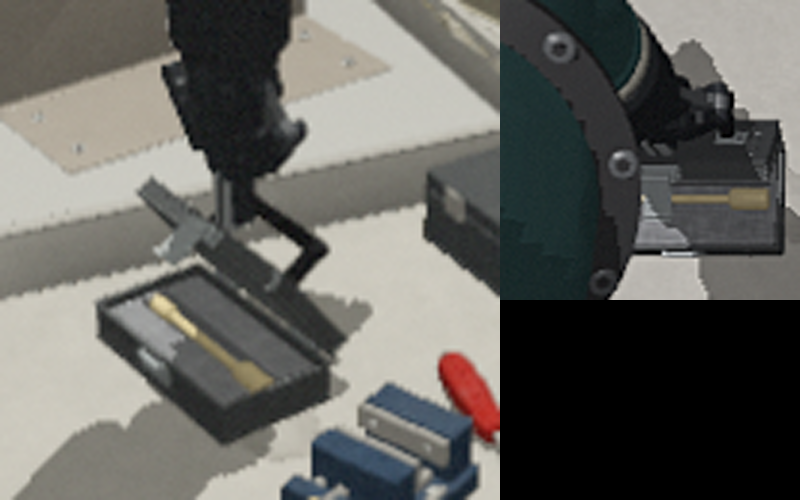

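The lid is at about 1 rad with the finger (about (230,200)) between its edge and the handle. The case has not moved, so I'll continue along the arc.

Call:
{"name": "step_arm", "arguments": {
  "moves": [
    [-6, 0, -3, 0, 0, 0, 0],
    [-6, 0, -3, 0, 0, 0, 0],
    [-6, 0, -4, 0, 0, 0, 0],
    [-5, 0, -4, 0, 0, 0, 0],
    [-6, 0, -5, 0, 0, 0, 0],
    [-5, 0, -6, 0, 0, 0, 0],
    [-4, 0, -6, 0, 0, 0, 0],
    [0, 0, 0, 0, 0, 0, 0]
  ]
}}

```text
time_s: 4.38
eef_pos: [0.556, 0.2217, 0.0956]
orientation: [-0.002, -3.137, 0.002]
force: [-0.7, -0.7, 1.0]
gripper_width: 0.0002
grasp_force: 0.0
```

Call:
{"name": "step_arm", "arguments": {
  "moves": [
    [-4, 0, -5, 0, 0, 0, 0],
    [-3, 0, -5, 0, 0, 0, 0],
    [-2, 0, -4, 0, 0, 0, 0],
    [0, 0, 0, 0, 0, 0, 0]
  ]
}}

```text
time_s: 4.72
eef_pos: [0.5484, 0.2217, 0.0823]
orientation: [-0.003, -3.139, 0.001]
force: [-0.7, 0.6, -0.5]
gripper_width: -0.0
grasp_force: 0.0
```

Call:
{"name": "step_arm", "arguments": {
  "moves": [
    [-4, 0, -2, 0, 0, 0, 0],
    [-2, 0, -2, 0, 0, 0, 0],
    [0, 0, -2, 0, 0, 0, 0],
    [0, 0, 0, 0, 0, 0, 0]
  ]
}}

```text
time_s: 5.05
eef_pos: [0.5428, 0.222, 0.0773]
orientation: [-0.003, -3.14, 0.001]
force: [-1.1, -0.1, 2.4]
gripper_width: -0.0001
grasp_force: 1.1
```

Call:
{"name": "step_arm", "arguments": {
  "moves": [
    [0, 0, -2, 0, 0, 0, 0],
    [0, 0, -1, 0, 0, 0, 0],
    [0, 0, -1, 0, 0, 0, 0],
    [0, 0, 0, 0, 0, 0, 0]
  ]
}}

```text
time_s: 5.38
eef_pos: [0.5438, 0.2218, 0.073]
orientation: [0.004, 3.141, -0.0]
force: [0.3, -0.6, 0.4]
gripper_width: -0.0006
grasp_force: 0.0
```

Call:
{"name": "step_arm", "arguments": {
  "moves": [
    [0, 0, -1, 0, 0, 0, 0],
    [0, 0, -1, 0, 0, 0, 0],
    [0, 0, 0, 0, 0, 0, 0]
  ]
}}

```text
time_s: 5.63
eef_pos: [0.5439, 0.2219, 0.0712]
orientation: [0.004, 3.141, -0.0]
force: [0.8, 0.3, 0.1]
gripper_width: 0.0001
grasp_force: 0.0
```

Call:
{"name": "step_arm", "arguments": {
  "moves": [
    [0, 0, -1, 0, 0, 0, 0],
    [0, 0, -1, 0, 0, 0, 0],
    [0, 0, 0, 0, 0, 0, 0]
  ]
}}

```text
time_s: 5.88
eef_pos: [0.5439, 0.2219, 0.0709]
orientation: [0.004, 3.141, -0.0]
force: [-3.2, -0.3, 13.4]
gripper_width: -0.0002
grasp_force: 6.6
```

Call:
{"name": "step_arm", "arguments": {
  "moves": [
    [0, 0, -1, 0, 0, 0, 0],
    [0, 0, 0, 0, 0, 0, 0],
    [0, 0, 0, 0, 0, 0, 0]
  ]
}}

```text
time_s: 6.13
eef_pos: [0.5439, 0.2219, 0.0708]
orientation: [0.004, 3.141, 0.0]
force: [-3.3, -1.3, 19.1]
gripper_width: -0.0
grasp_force: 9.9
```

Call:
{"name": "step_arm", "arguments": {
  "moves": [
    [0, 0, 30, 0, 0, 0, 0],
    [0, 0, 40, 0, 0, -7, 20],
    [0, 0, 40, 0, 0, -7, 40],
    [-20, 0, 20, 0, 0, -7, 50],
    [-20, 0, 0, 0, 0, -7, 50],
    [0, 0, 0, 0, 0, -7, 50],
    [0, 0, 0, 0, 0, -7, 50],
    [0, 0, 0, 0, 0, -7, 50]
  ]
}}

```text
time_s: 6.8
eef_pos: [0.5032, 0.222, 0.1987]
orientation: [1.314, 2.853, 0.001]
force: [0.5, -0.6, 0.7]
gripper_width: 0.0497
grasp_force: 0.0
```

```bash
python3 - <<'E'
from h import *
t=snap('scene','s4'); w=snap('wrist','w4'); o=r.get_obs();print(o['eef_pos'],o['orientation'],o['joint_pos'])
a=cv2.resize(t['pixels'][100:200,200:300],(400,400),interpolation=2)
cv2.imwrite('pics/v4.png',np.hstack([a,cv2.resize(w['pixels'],(400,400))]))
for n,s in(('s',t),('w',w)):
    P=cloud(s).reshape(-1,3);P=P[np.isfinite(P).all(1)]
    P=P[(P[:,0]>.5)&(P[:,0]<.65)&(P[:,1]>.13)&(P[:,1]<.31)]
    L=P[(P[:,2]>.035)&(P[:,2]<.058)]
    A=np.c_[L[:,:2],np.ones(len(L))]; m=np.ones(len(L),bool)
    for _ in range(6):
        c=np.linalg.lstsq(A[m],L[m,2],rcond=None)[0]; m=abs(L[:,2]-A@c)<.002
    print(n,'lid z slope',c[:2].round(3),'z front',c@[.53,.222,1],'z back',c@[.61,.222,1],np.percentile(L[m],[1,99],axis=0).round(3).tolist())
    print(cv2.minAreaRect((L[m][:,:2]*1000).astype(np.float32)))
    h=P[(P[:,2]>.066)&(P[:,2]<.095)]; 
    if len(h): print(' handle',len(h),np.percentile(h,[2,50,98],axis=0).round(3).tolist(),cv2.minAreaRect((h[:,:2]*1000).astype(np.float32)))
E
```

```text
[0.50340662 0.22207805 0.19833563] [ 1.30524855e+00  2.85715856e+00 -3.78639025e-04] [-0.67642991  0.46200332  0.23971481  2.06125289 -0.17800187  0.63733808
  0.39630146]
s lid z slope [0.005 0.003] z front 0.04536392295978125 z back 0.04572974229055631 [[0.53, 0.145, 0.043], [0.615, 0.296, 0.047]]
((572.3521728515625, 220.67617797851562), (155.63946533203125, 87.58991241455078), 89.04647064208984)
 handle 183 [[0.566, 0.172, 0.068], [0.57, 0.212, 0.08], [0.579, 0.265, 0.084]] ((572.1320190429688, 220.04771423339844), (100.00921630859375, 14.379293441772461), 87.27454376220703)
w lid z slope [-0.002  0.001] z front 0.046326940369095036 z back 0.04620130858436021 [[0.53, 0.149, 0.045], [0.613, 0.298, 0.048]]
((572.3501586914062, 222.6057586669922), (152.56813049316406, 84.96702575683594), 88.73567962646484)
 handle 1295 [[0.565, 0.177, 0.069], [0.569, 0.235, 0.081], [0.577, 0.271, 0.083]] ((571.5731811523438, 223.63429260253906), (98.25695037841797, 12.272926330566406), 88.46426391601562)
```

View pics/v4.png

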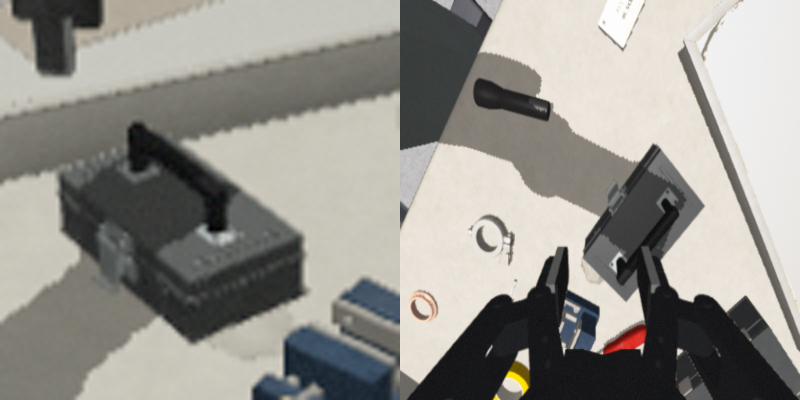

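The lid is flat (slope about 0, front top edge at 46 mm), so the catch has snapped. The handle is at about (0.5715, 0.223) with -1.5° yaw. I'll line up over it.

Call:
{"name": "step_arm", "arguments": {
  "moves": [
    [20, 0, 0, 0, 0, -7, 50],
    [20, 0, 0, 0, 0, -7, 50],
    [20, 1, 0, 0, 0, -7, 50],
    [8, 0, -10, 0, 0, -7, 50],
    [0, 0, -10, 0, 0, -7, 50],
    [0, 0, -20, 0, 0, -7, 50],
    [0, 0, 0, 0, 0, 0, 50]
  ]
}}

```text
time_s: 7.48
eef_pos: [0.5695, 0.2226, 0.155]
orientation: [-2.24, -2.199, 0.01]
force: [-1.3, 0.3, -0.9]
gripper_width: 0.0497
grasp_force: 0.0
```

```bash
python3 - <<'E'
from h import *
w=snap('wrist','w5'); o=r.get_obs();print(o['eef_pos'],o['orientation'])
P=cloud(w).reshape(-1,3);P=P[np.isfinite(P).all(1)]
h=P[(P[:,0]>.54)&(P[:,0]<.6)&(P[:,1]>.16)&(P[:,1]<.285)&(P[:,2]>.066)&(P[:,2]<.09)]
print(np.percentile(h,[2,50,98],axis=0).round(4).tolist(),cv2.minAreaRect((h[:,:2]*1000).astype(np.float32)))
E
```

```text
[0.56999813 0.22259604 0.15632082] [-2.236765   -2.20386669  0.00758505]
[[0.5662, 0.1778, 0.0788], [0.5722, 0.2299, 0.0819], [0.5785, 0.2715, 0.0834]] ((572.3316040039062, 223.43971252441406), (98.42657470703125, 11.836313247680664), 88.77740478515625)
```

Call:
{"name": "step_arm", "arguments": {
  "moves": [
    [2, 1, -20, 0, 0, 0, 50],
    [0, 0, -20, 0, 0, 0, 50],
    [0, 0, -20, 0, 0, 0, 50],
    [0, 0, -13, 0, 0, 0, 50],
    [0, 0, 0, 0, 0, 0, 50],
    [0, 0, 0, 0, 0, 0, 50]
  ]
}}

```text
time_s: 8.03
eef_pos: [0.5737, 0.2238, 0.0855]
orientation: [-2.241, -2.201, 0.001]
force: [0.0, 0.1, 1.5]
gripper_width: 0.0502
grasp_force: 0.0
```

Call:
{"name": "step_arm", "arguments": {
  "moves": [
    [0, 0, 0, 0, 0, 0, 25],
    [0, 0, 0, 0, 0, 0, 18],
    [0, 0, 0, 0, 0, 0, 14],
    [0, 0, 0, 0, 0, 0, 8],
    [0, 0, 0, 0, 0, 0, 5],
    [0, 0, 0, 0, 0, 0, 5],
    [0, 0, 0, 0, 0, 0, 5]
  ],
  "force": 60
}}

```text
time_s: 8.62
eef_pos: [0.5726, 0.2242, 0.0862]
orientation: [-2.241, -2.199, 0.001]
force: [-3.9, -0.8, 6.3]
gripper_width: 0.0107
grasp_force: 61.3
```

Call:
{"name": "step_arm", "arguments": {
  "moves": [
    [0, 0, 1, 0, 0, 0, 5],
    [0, 0, 2, 0, 0, 0, 5],
    [0, 0, 2, 0, 0, 0, 5],
    [0, 0, 3, 0, 0, 0, 5],
    [0, 0, 4, 0, 0, 0, 5],
    [0, 0, 4, 0, 0, 0, 5],
    [0, 0, 4, 0, 0, 0, 5],
    [0, 0, 0, 0, 0, 0, 5]
  ],
  "force": 80
}}

```text
time_s: 9.28
eef_pos: [0.5743, 0.224, 0.1063]
orientation: [2.243, 2.199, 0.002]
force: [0.1, -0.5, -6.9]
gripper_width: 0.0105
grasp_force: 79.5
```

```bash
cat > chk.py <<'E'
from h import *
import sys
t=snap('scene',sys.argv[1]); o=r.get_obs();print(o['eef_pos'],o['orientation'],o['force'],o['torque'],o['gripper_width'])
zt=o['eef_pos'][2]-.0862
P=cloud(t).reshape(-1,3);P=P[np.isfinite(P).all(1)]
L=P[(P[:,0]>.51)&(P[:,0]<.63)&(P[:,1]>.13)&(P[:,1]<.31)&(P[:,2]>.036+zt)&(P[:,2]<.056+zt)]
A=np.c_[L[:,:2],np.ones(len(L))]; m=np.ones(len(L),bool)
for _ in range(6):
    c=np.linalg.lstsq(A[m],L[m,2],rcond=None)[0]; m=abs(L[:,2]-A@c)<.003
print('lid slope',c[:2].round(3),'z mid',c@[.572,.222,1]-zt,zt,m.sum(),len(L))
cv2.imwrite('pics/v_%s.png'%sys.argv[1],cv2.resize(t['pixels'][50:200,180:330],(600,600),interpolation=2))
E
python3 chk.py a
```

```text
[0.57416109 0.2240203  0.10592276] [2.24280685e+00 2.19886535e+00 1.94021619e-03] [ 0.17029867  0.62644372 -5.93330108] [0.01332365 0.01213268 0.02245302] 0.010342312730053402
lid slope [0.001 0.001] z mid 0.04578508062634673 0.01972275597640291 879 1104
```

View pics/v_a.png

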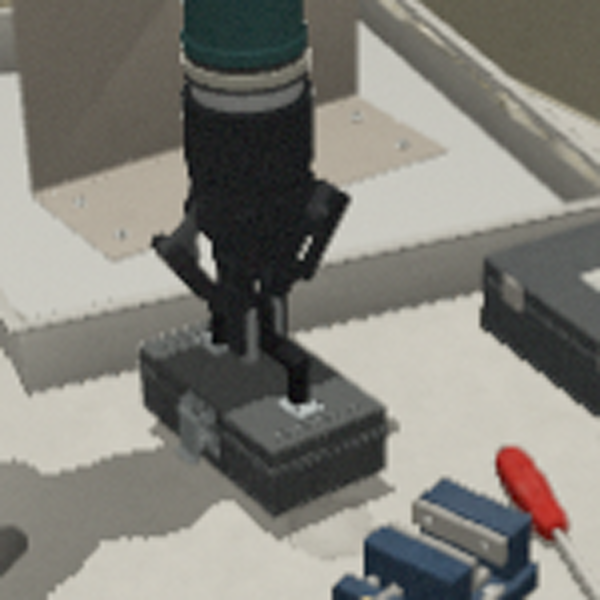

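The case is lifted 20 mm. It is level and closed, and its shadow shows just below it. I'll lift another 120 mm.

Call:
{"name": "step_arm", "arguments": {
  "moves": [
    [0, 0, 4, 0, 0, 0, 5],
    [0, 0, 7, 0, 0, 0, 5],
    [0, 0, 9, 0, 0, 0, 5],
    [0, 0, 10, 0, 0, 0, 5],
    [0, 0, 10, 0, 0, 0, 5],
    [0, 0, 10, 0, 0, 0, 5],
    [0, 0, 10, 0, 0, 0, 5],
    [0, 0, 10, 0, 0, 0, 5]
  ]
}}

```text
time_s: 10.0
eef_pos: [0.5736, 0.2239, 0.1766]
orientation: [2.243, 2.199, 0.001]
force: [-0.5, -1.2, -6.0]
gripper_width: 0.01
grasp_force: 79.4
```

Call:
{"name": "step_arm", "arguments": {
  "moves": [
    [0, 0, 10, 0, 0, 0, 5],
    [0, 0, 10, 0, 0, 0, 5],
    [0, 0, 10, 0, 0, 0, 5],
    [0, 0, 8, 0, 0, 0, 5],
    [0, 0, 6, 0, 0, 0, 5],
    [0, 0, 4, 0, 0, 0, 5],
    [0, 0, 2, 0, 0, 0, 5],
    [0, 0, 0, 0, 0, 0, 5]
  ]
}}

```text
time_s: 10.67
eef_pos: [0.5737, 0.2239, 0.2256]
orientation: [2.243, 2.199, 0.001]
force: [-0.5, 0.2, -6.2]
gripper_width: 0.0105
grasp_force: 79.5
```

Call:
{"name": "step_arm", "arguments": {
  "moves": [
    [0, 0, 0, 0, 0, 0, 5],
    [0, 0, 0, 0, 0, 0, 5],
    [0, 0, 0, 0, 0, 0, 5],
    [0, 0, 0, 0, 0, 0, 5],
    [0, 0, 0, 0, 0, 0, 5],
    [0, 0, 0, 0, 0, 0, 5]
  ]
}}

```text
time_s: 11.17
eef_pos: [0.5736, 0.2238, 0.2251]
orientation: [-2.243, -2.199, 0.001]
force: [0.9, -0.4, -7.3]
gripper_width: 0.0097
grasp_force: 79.5
```

```bash
python3 chk.py b
```

```text
[0.57360988 0.22392487 0.22517425] [-2.24331348e+00 -2.19932798e+00  3.47948185e-04] [ 0.36542466  0.79926276 -6.83529446] [ 0.01631828 -0.04553102 -0.02566991] 0.010405886696256632
lid slope [-0.013 -0.009] z mid 0.044013550943096696 0.13897425159523294 873 1091
```

View pics/v_b.png

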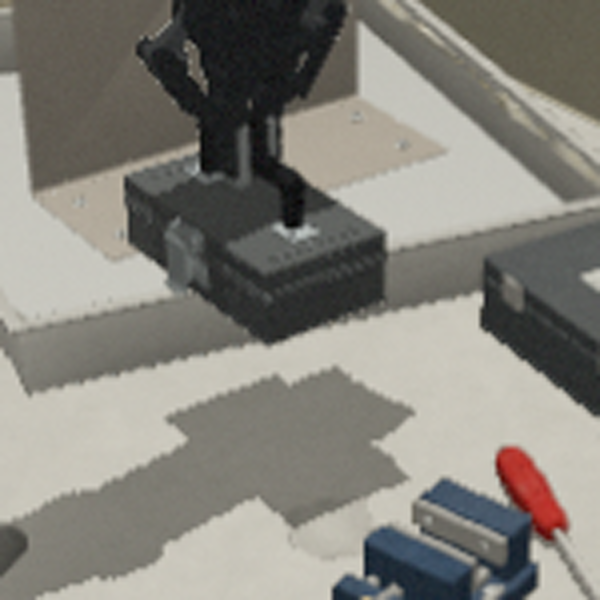

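The case hangs level about 139 mm up, shut and firmly held. I'll hand it in.

```bash
python3 -c "
from plant import r
print(r.sign_off())"
```

```text
the job is handed in; nothing more can be done
None
```

I closed the lid, pressed it until the catch snapped (confirmed by the lid measuring flat), and handed the job in with the case held by its handle, steady and level to within about 1°, about 14 cm up; the rod can't be seen with the lid shut, but it was in its slot in the last views before closing.

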